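Jam the chip guard shut with a door wedge

TASK

The catch of the bench's hinged chip guard is broken: swing its leaf gently shut against the stop strip, then pick up the tapered wooden wedge by its raised heel, hold it square to the leaf and tap it, thin end first, from the side the leaf opens to, flat along the bench under the outer half of the leaf. Stop when it is jammed firmly, at a resistance of about 15 N (well under 20 N), let go and leave it jammed with the leaf shut. Leave the other things on the bench where they are.

Things in the scene. Friction and masses are not known exactly. Their poses are not given: they have to be found in the camera images.
- guard: fixed chip guard: two dark wooden posts (36 x 36, 130 mm high) with a hinged leaf between. Origin on the vertical hinge axis at bench height. y runs along the shut leaf: hinge post centred at y = -26 mm, leaf y = 12 to 252, other post at 278. x is square to the shut leaf (20 mm thick, x = -10 to +10): the leaf opens towards -x; the wedge goes in from -x, towards +x
- under (a point): point on the bench, fixed, under the middle line of the shut leaf at the guard's y = 170 mm: a good place for the wedge. The leaf's lower edge is 11 to 17 mm above the bench (pin setting, differs each time, not measurable: feel for it), its top 109 mm higher. The leaf weighs 4 N and can be raised in its hinge against a stiff bush, about 25 N per mm
- swing (a joint): angle of the leaf (dark frame, white panes), rad: 0 = shut against a hard stop strip; grows as the free end swings towards the guard's -x (counter-clockwise seen from above), at most 1.2. It turns against about 0.12 N m of friction and stays where it is left
- wedge: loose pale wooden wedge, 0.1 kg, 150 x 32 mm. Origin at the centre of its flat underside; x points to the thin end. 4 mm thick at x = +75 mm, 27 mm at x = -40 (slope 1 in 5); x = -40 to -75 is a heel 45 mm high, gripped across its 32 mm width (y). Friction 0.5 to 0.7: it stays once driven; pushing it in takes about 1.4 times the force with which it lifts the leaf
- offcut: plain rectangular wooden offcut, 150 x 32 x 45 mm, loose bystander; origin at the centre of its underside
- step: stepped wooden block (flat 16 mm high tongue with a 45 mm high heel, 150 x 32 mm, no taper), loose bystander, not the wedge; origin at the centre of its underside
- ruler: flat wooden ruler 240 x 28 x 6 mm, loose bystander; origin under its centre
- chisel: hand tool with dark handle lying on the table, loose bystander
- jar: closed jar 60 mm across, 70 mm high, loose bystander; origin under its centre
- cup: open blue-glazed cup 70 mm across, 80 mm high, loose bystander; origin under its centre
Mind the look-alikes: they are no part of the job. Leave any red look-alike of the wedge alone.

How it is judged:
By the outcome, as a careful person would: the job done as asked, in the order asked, and still so for the second after the job is handed in, with the robot touching nothing.
It also fails if it takes over 69 s, if anything falls off the work surface, if the arm or the gripper's body presses on something with over 40 N, if the wrist force passes 120 N, or if a joint passes its speed limit or range.

ROBOT

A 7-joint arm with a two-finger parallel gripper is mounted at the origin on the work surface. World frame = base frame: x ahead of the robot, y to its left, z up, the work surface at z = 0. Lengths are in m, angles in rad, forces in N, time in s.
With the tool pointing down it reaches from about 0.4 to 0.875 m from the base axis. Payload 19.3 kg.
Tool frame: the origin (TCP) lies on the centre line of the jaws, within the pads' length; the fingertips stand 14 mm ahead of it and the grasp point (between the pads) lies 5 mm behind it; x points along the fingers, y is the direction in which the jaws open and shut, and the axes are right-handed (so a half turn about x gives the same grasp; the last joint's range is limited). The gripper opens to 85 mm and grips with 20 to 120 N. Pads are 22 mm wide; open, the fingers measure 114 mm over their backs; the gripper's body (76 mm by 85 mm) begins 54 mm behind the grasp point. The pads swing forward as they close: fully open they stand 13 mm farther back than shut.
Start: joints at [-1.243, 0.521, -0.036, 1.599, 0.021, 1.021, -0.113], TCP at [0.242, 0.576, 0.245] pointing down, gripper open.
Joint ranges: [-2.91, 2.91], [-0.3, 2.13], [-1.5, 1.42], [0.17, 2.43], [-1.26, 4.41], [0.16, 1.93], [-2.52, 2.52]. Speed limits (rad/s): [1.89, 1.89, 2.39, 2.39, 3.01, 3.01, 3.01].

INTERFACE

Orientations are given as [roll, pitch, yaw] about the fixed x, y, z axes, in that order (R = Rz(yaw) Ry(pitch) Rx(roll)).
In Python, from workcell import monitor, optics, bot gives the robot as it stands.
- The arm moves only by the tool arm_command, never from a script. Its arguments are lists of equal length, an entry for each row: "delta_pos": the shift along the tool's x, y, z as a fraction of full scale, a list of three; "rotation": the turn, a rotation vector about the tool's x, y, z as a fraction of full scale, a list of three. In form: {"delta_pos": [[dx, dy, dz], ...], "rotation": [[wx, wy, wz], ...]}. A call has 1 to 10 rows; each row shifts and turns the pose as measured when the row begins, along the tool's axes as they then stand; what a row does not reach is not made up. Full scale, the value 1, is 30 mm for a shift and 6 degrees for a turn. A row lasts 1/10 s, in which the tool goes at most 50 mm and 8.59 degrees, less where a joint would pass 70% of its speed; a pose out of reach is approached as far as the arm can. A call with a number of a shift or a turn outside -1 to 1 is refused whole. A call with a gripper value outside its range is refused whole. "gripper" is the closure, from -1 (fully open) to 1 (shut), so that 0 is half open, set as the call begins (left out, the last holds). The fingers move at their own pace and stop on an object; "grip_force" is the grip in N (left out, the last holds). Time passes only in rows, so rows that do not move let the fingers close. It gives the time, the measured TCP pose, the force and the opening at its end, in the units of the state.
- monitor.observe(): the state, without advancing time (a new reading comes with each control period).
- optics.grab_frame(name): name is "side" or "top" or "wrist"; returns the picture (400x640x3 uint8, red, green, blue); there is no depth.
- optics.camera_params(name): a dict with "fx", "fy", "cx", "cy" (pixels), "origin" and "rotation" of the camera in the world. Camera axes: x right, y down, z forward; pixel columns grow to the right and rows downward; lengths in m; the calibration is good to about 2 mm. A picture is of the moment at which its call begins: read the wrist's pose just before it. camera_params takes no time and is no camera call; for the wrist camera it gives the pose at the moment of the call.
- bot.job_done(): hands the job in, once; it reports no verdict.
The state is a dict: "clock": time; "qpos": joint angles; "qd": joint speeds; "joint_efforts": joint torques, N m; "position": TCP position; "tool_rot": TCP orientation; "force": force on the tool from outside, world axes, zero at the start; "moment": the same for the moment, N m; "grip_width": finger opening in m.
Only numpy, scipy, OpenCV 4.12 (cv2) and the standard library are available. Lean on these libraries where they do the work, as an engineer would, in place of code of your own. Each camera call takes 0.05 s, during which the arm holds its last target. There are 200 camera calls.

## Working session

There is one attempt and no reset: what is moved stays moved. The work goes in short steps, Python scripts to look and compute and a tool call to move; the robot and the scene stay as the last step left them, time stands still between calls to the robot, and variables do not carry over. Pictures are saved under pics/ and viewed, about 8 in all and at most 12, crops included, and the job is handed in when it is done.

Besides the shell and the picture viewer there is one more tool, called after ">>>" as name(argument=value, ...) on one line, values as JSON. arm_command: Moves the arm, as the interface text tells. Its arguments: {"type":"object","properties":{"delta_pos":{"type":"array","items":{"type":"array","items":{"type":"number"}}},"rotation":{"type":"array","items":{"type":"array","items":{"type":"number"}}},"gripper":{"type":"number"},"grip_force":{"type":"number"}},"required":["delta_pos","rotation"]}

```bash
mkdir -p pics; ls; python3 - <<'E'
from workcell import monitor, optics, bot
import cv2, numpy as np
s=monitor.observe(); print({k:np.round(v,3).tolist() for k,v in s.items()})
for n in("top","side"):
    f=optics.grab_frame(n); cv2.imwrite(f"pics/{n}0.png",f[:,:,::-1])
    print(n,{k:np.round(v,4).tolist() for k,v in optics.camera_params(n).items()})
E
```

```text
pics
{'clock': 0.0, 'qpos': [-1.243, 0.522, -0.036, 1.6, 0.021, 1.021, -0.113], 'qd': [-0.0, -0.0, -0.002, -0.0, -0.0, -0.0, 0.002], 'joint_efforts': [0.0, -92.71, 1.98, -36.994, 0.018, 0.008, -0.0], 'position': [0.242, 0.576, 0.245], 'tool_rot': [-1.52, 1.57, -1.918], 'force': [-0.177, -0.245, 0.829], 'moment': [-0.005, 0.009, -0.005], 'grip_width': 0.086}
top {'fx': 423.9147, 'fy': 423.9147, 'cx': 326.0201, 'cy': 205.5894, 'origin': [0.2751, -0.0854, 1.2561], 'rotation': [-2.9683, -0.0167, -1.5825]}
side {'fx': 368.917, 'fy': 368.917, 'cx': 319.3073, 'cy': 199.9765, 'origin': [0.1495, -0.7263, 0.9161], 'rotation': [-2.4391, -0.0072, -0.5175]}
```

View pics/top0.png

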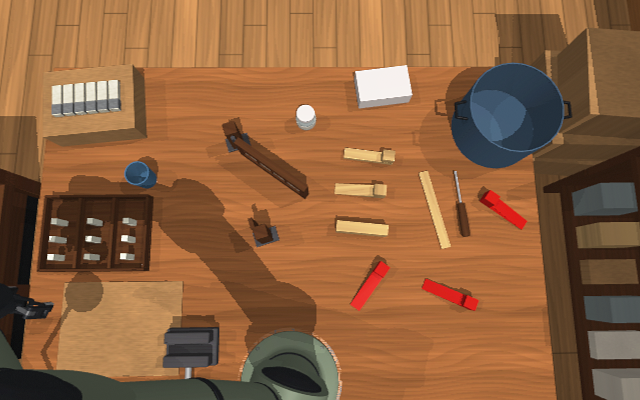

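View pics/side0.png

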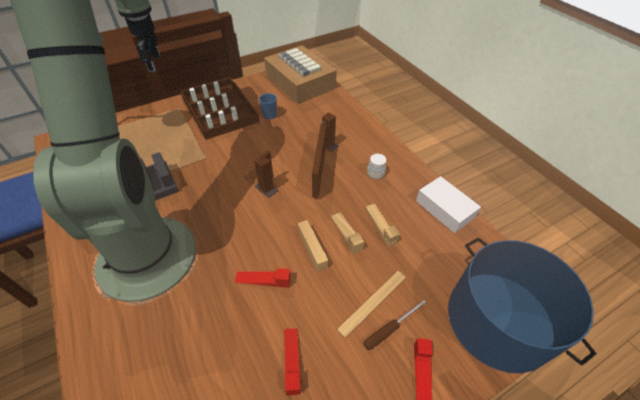

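Top view: the guard's hinge post is at about (236,138), the free post at (262,228), and the open leaf's free end at (307,192). The pale candidates with a heel are A (369,155) and B (360,190). (362,228) is the plain offcut, and the red ones are to be left alone. I'll enlarge A and B to tell the wedge from the step.

```bash
python3 - <<'E'
import cv2, numpy as np
a=cv2.imread("pics/top0.png")[135:245,220:400]; b=cv2.imread("pics/side0.png")[195:275,290:410]
a=cv2.resize(a,(780,477),interpolation=cv2.INTER_CUBIC)
cv2.imwrite("pics/cropA.png",a)
b=cv2.resize(b,(780,520),interpolation=cv2.INTER_CUBIC)
cv2.imwrite("pics/cropB.png",b)
E
```

```text
(no output)
```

View pics/cropA.png

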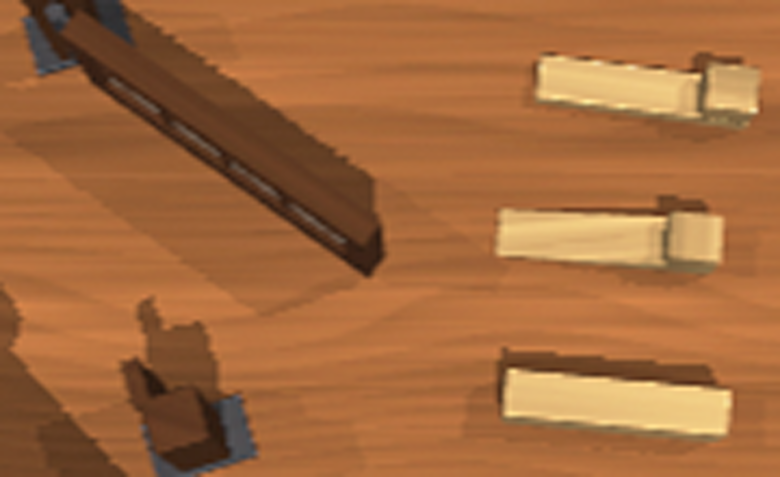

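View pics/cropB.png

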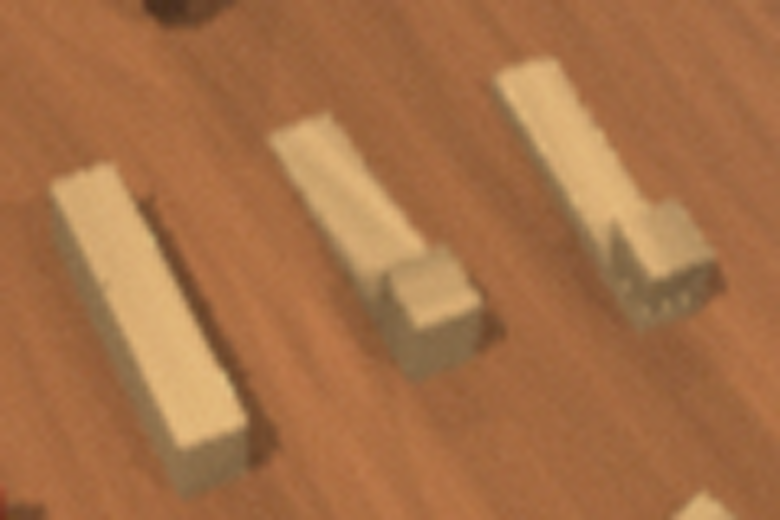

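B (360,190) is the wedge. Its side face vanishes at the thin end and grows towards a low step at the heel. A (369,155) has a side of constant height and a big step, so it is the stepped block. Next I'll work out rough positions.

```bash
cat > h.py <<'E'
from workcell import monitor, optics, bot
import cv2, numpy as np
from scipy.spatial.transform import Rotation as R
def cam(n):
    c=optics.camera_params(n); r=np.array(c["rotation"])
    M=r if r.shape==(3,3) else R.from_euler("xyz",r).as_matrix()
    return c,M,np.array(c["origin"])
def back(p,z,c,M,o):
    d=M@np.array([(p[0]-c["cx"])/c["fx"],(p[1]-c["cy"])/c["fy"],1]); return o+d*(z-o[2])/d[2]
def proj(P,c,M,o):
    q=(np.atleast_2d(P)-o)@M; return np.c_[q[:,0]/q[:,2]*c["fx"]+c["cx"],q[:,1]/q[:,2]*c["fy"]+c["cy"]]
def tool():
    s=monitor.observe(); return np.array(s["position"]),R.from_euler("xyz",s["tool_rot"]).as_matrix(),s
def snap(n,name):
    c=cam(n); f=optics.grab_frame(n); cv2.imwrite(f"pics/{name}.png",f[:,:,::-1]); return f,c
def goto(P,yaw=None):
    "units of delta_pos (tool axes) to reach P, and total turn rotvec (deg) to tool down with y-axis yaw (mod 180)"
    p,M,s=tool(); d=M.T@(np.array(P)-p)/0.03; print("delta units",np.round(d,2))
    if yaw is not None:
        best=[]
        for k in(0,np.pi):
            y=np.array([np.cos(yaw+k),np.sin(yaw+k),0]); x=np.array([0,0,-1.]); T=np.c_[x,y,np.cross(x,y)]
            best.append(R.from_matrix(M.T@T).as_rotvec())
        b=min(best,key=np.linalg.norm); print("turn units",np.round(np.rad2deg(b)/6,2))
E
python3 - <<'E'
from h import *
t=cam("top")
for nm,p,z in[("hingepost",(236,136),.13),("farpost",(262,229),.13),("leafend",(306,191),.12),("A",(369,155),.03),("wtip",(335,190),.004),("wheel",(380,190),.045),("offcut",(362,226),.045)]:
    q=back(p,z,*t); print(nm,np.round(q,3),round(np.hypot(*q[:2]),3))
p,M,s=tool(); print(M.round(3))
w=cam("wrist"); print(w[0]["fx"],w[0]["cx"],w[0]["cy"],"cam in tool",(M.T@(w[2]-p)).round(3),(M.T@w[1]).round(3))
E
```

```text
hingepost [0.67 0.14 0.13] 0.684
farpost [0.41  0.065 0.13 ] 0.415
leafend [ 0.515 -0.052  0.12 ] 0.517
A [ 0.643 -0.239  0.03 ] 0.686
wtip [ 0.542 -0.137  0.004] 0.559
wheel [ 0.532 -0.267  0.045] 0.595
offcut [ 0.426 -0.211  0.045] 0.476
[[-0.     0.387  0.922]
 [-0.001  0.922 -0.387]
 [-1.    -0.001  0.   ]]
327.83777760630534 316.6823895507509 201.66897506260057 cam in tool [-0.129  0.    -0.074] [[-0.    -0.289  0.957]
 [ 1.     0.001  0.   ]
 [-0.001  0.957  0.289]]
```

>>> arm_command(delta_pos=[[0, -0.59, 0.81], [0, -0.5, 0.86], [0, -0.41, 0.91], [0, -0.31, 0.95], [0, -0.21, 0.98], [0, -0.11, 0.99], [0, -0.01, 1], [0, 0.1, 0.99], [0, 0.2, 0.98], [0, 0.3, 0.95]], rotation=[[1, 0, 0], [1, 0, 0], [1, 0, 0], [1, 0, 0], [1, 0, 0], [1, 0, 0], [1, 0, 0], [1, 0, 0], [1, 0, 0], [1, 0, 0]], gripper=1, grip_force=40)

```text
clock: 1.1
position: [0.3937, 0.3088, 0.242]
tool_rot: [-1.004, 1.565, -2.483]
force: [0.8, 0.4, -0.9]
grip_width: 0.0
```

```bash
python3 - <<'E'
from h import *
goto([0.45,-0.02,0.245],np.deg2rad(0))
E
```

```text
delta units [-0.07  0.86 11.09]
turn units [0.88 0.03 0.05]
```

>>> arm_command(delta_pos=[[0, 0.1, 1], [0, 0.1, 1], [0, 0.1, 1], [0, 0.1, 1], [0, 0.1, 1], [0, 0.1, 1], [0, 0.1, 1], [0, 0.1, 1], [0, 0.1, 0.5], [0, 0, 0]], rotation=[[0.8, 0, 0], [0, 0, 0], [0, 0, 0], [0, 0, 0], [0, 0, 0], [0, 0, 0], [0, 0, 0], [0, 0, 0], [0, 0, 0], [0, 0, 0]])

```text
clock: 2.1
position: [0.4234, 0.0401, 0.2421]
tool_rot: [-0.835, 1.563, -2.411]
force: [-0.7, 1.3, -0.3]
grip_width: -0.0003
```

```bash
python3 - <<'E'
from h import *
f,c=snap("wrist","w1"); import pickle; pickle.dump(c,open("w1.pkl","wb")); print(monitor.observe()["position"])
E
```

```text
[0.42325182 0.04097356 0.24200781]
```

View pics/w1.png

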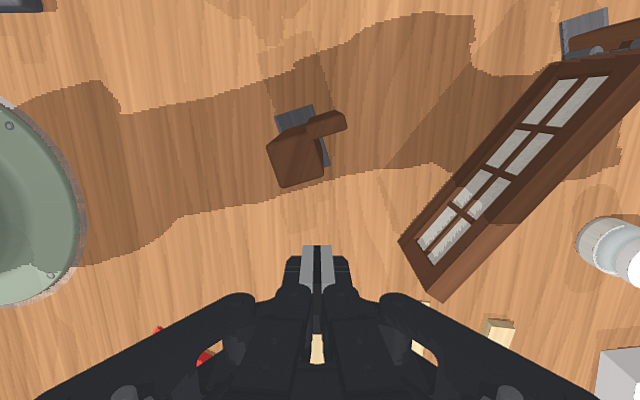

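```bash
python3 - <<'E'
from h import *
import pickle
c=pickle.load(open("w1.pkl","rb"))
for nm,p,z in[("farpost",(297,162),.13),("leafend top",(436,292),.123),("leafend bot",(400,242),.014)]+[("c",x,.13) for x in[(267,147),(314,136),(324,177),(281,188)]]:
    print(nm,np.round(back(p,z,*c),4))
goto([0.46,-0.15,0.245],0)
E
```

```text
farpost [0.4083 0.0714 0.13  ]
leafend top [ 0.5251 -0.0432  0.123 ]
leafend bot [ 0.5201 -0.0452  0.014 ]
c [0.3866 0.0825 0.13  ]
c [0.421  0.0903 0.13  ]
c [0.4283 0.0599 0.13  ]
c [0.3957 0.0515 0.13  ]
delta units [-0.08  1.25  6.36]
turn units [-0.04  0.05  0.06]
```

>>> arm_command(delta_pos=[[0, 0.95, 0.7], [0, 0.95, 0.7], [0, 0.95, 0.7], [0, 0.95, 0.7], [0, 0.95, 0.7], [0.5, 0.4, 0.2], [1, 0, 0], [1, 0, 0], [1, 0, 0], [1, 0, 0]], rotation=[[0, 0, 0], [0, 0, 0], [0, 0, 0], [0, 0, 0], [0, 0, 0], [0, 0, 0], [0, 0, 0], [0, 0, 0], [0, 0, 0], [0, 0, 0]])

```text
clock: 3.15
position: [0.5857, -0.0605, 0.1019]
tool_rot: [-1.572, 1.568, -3.132]
force: [0.9, -0.2, -0.5]
grip_width: -0.0
```

```bash
python3 - <<'E'
from h import *
p,M,s=tool(); print(p,M.round(3),s["force"])
goto([0.57,-0.065,0.09],0)
f,c=snap("top","t2");cv2.imwrite("pics/t2c.png",cv2.resize(f[100:260,200:400,::-1],(750,600),interpolation=cv2.INTER_CUBIC))
E
```

```text
[ 0.58565668 -0.06051968  0.10189494] [[-0.003  1.     0.01 ]
 [-0.     0.01  -1.   ]
 [-1.    -0.003 -0.   ]] [ 0.85250769 -0.19046832 -0.46516507]
delta units [ 0.4  -0.52  0.14]
turn units [0.1  0.   0.03]
```

View pics/t2c.png

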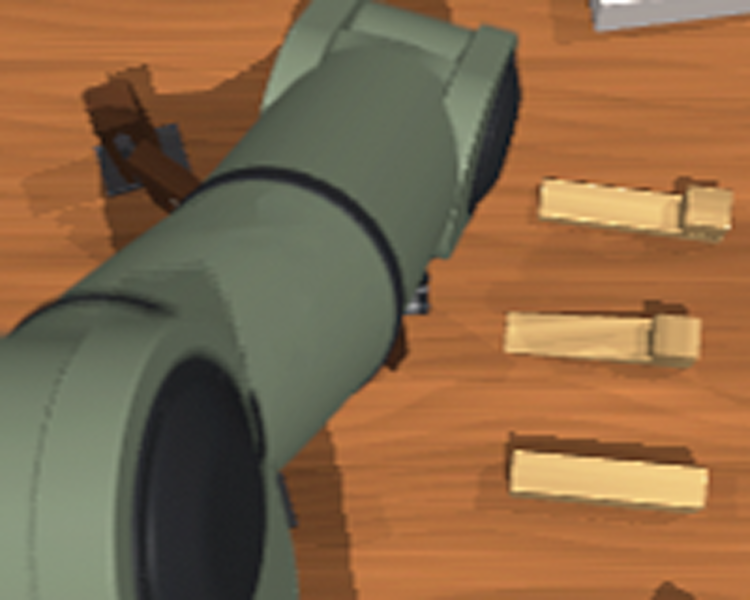

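>>> arm_command(delta_pos=[[0.2, -0.4, -0.4], [0.1, -0.4, -0.4], [0, -0.4, -0.4], [0, -0.4, -0.4], [0, -0.4, -0.4], [0, -0.4, -0.4], [0, -0.3, -0.3], [0, -0.2, -0.2], [0, 0, 0]], rotation=[[0, 0, 0], [0, 0, 0], [0, 0, 0], [0, 0, 0], [0, 0, 0], [0, 0, 0], [0, 0, 0], [0, 0, 0], [0, 0, 0]])

```text
clock: 4.1
position: [0.4932, 0.0363, 0.0919]
tool_rot: [-1.786, 1.561, 2.944]
force: [-0.6, -0.5, 0.1]
grip_width: -0.0002
```

>>> arm_command(delta_pos=[[0, -0.2, -0.2], [0, -0.2, -0.2], [0, -0.1, -0.15], [0, 0, 0]], rotation=[[0, 0, 0], [0, 0, 0], [0, 0, 0], [0, 0, 0]])

```text
clock: 4.5
position: [0.4775, 0.0532, 0.0921]
tool_rot: [-1.757, 1.562, 2.971]
force: [-0.6, 0.3, 0.3]
grip_width: 0.0002
```

>>> arm_command(delta_pos=[[0, 0, -0.1], [0, 0, -0.1], [0, 0, 0]], rotation=[[0, 0, 0], [0, 0, 0], [0, 0, 0]])

```text
clock: 4.8
position: [0.4775, 0.0593, 0.092]
tool_rot: [-1.72, 1.562, 3.008]
force: [0.1, -0.5, -0.0]
grip_width: 0.0004
```

>>> arm_command(delta_pos=[[0, 0, -0.1], [0, 0, -0.05]], rotation=[[0, 0, 0], [0, 0, 0]])

```text
clock: 5.0
position: [0.4776, 0.0638, 0.092]
tool_rot: [-1.703, 1.562, 3.024]
force: [-0.0, -1.3, 1.2]
grip_width: 0.0003
```

>>> arm_command(delta_pos=[[0, 0, -0.1], [0, 0, -0.05]], rotation=[[0, 0, 0], [0, 0, 0]])

```text
clock: 5.2
position: [0.4776, 0.0685, 0.092]
tool_rot: [-1.686, 1.562, 3.041]
force: [-0.5, -3.1, 0.9]
grip_width: 0.0
```

```bash
python3 - <<'E'
from h import *
f,c=snap("wrist","w2"); import pickle; pickle.dump(c,open("w2.pkl","wb"));s=monitor.observe(); print(s["position"],s["force"])
E
```

```text
[0.47754531 0.06851275 0.0919899 ] [ 0.77607237 -2.43707174  0.4900403 ]
```

View pics/w2.png

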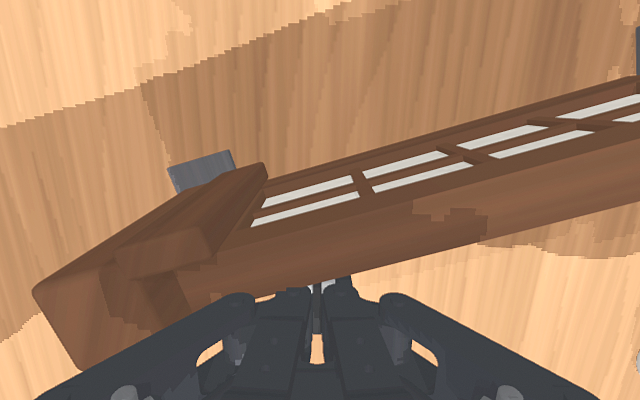

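>>> arm_command(delta_pos=[[0, 0, -0.1], [0, 0, 0]], rotation=[[0, 0, 0], [0, 0, 0]])

```text
clock: 5.45
position: [0.4779, 0.0704, 0.0921]
tool_rot: [-1.503, 1.563, -3.06]
force: [3.6, -7.3, -0.4]
grip_width: -0.0
```

```bash
python3 - <<'E'
from h import *
import pickle
c=pickle.load(open("w2.pkl","rb")); im=cv2.imread("pics/w2.png")
g=cv2.cvtColor(im,cv2.COLOR_BGR2GRAY)
l=cv2.createLineSegmentDetector().detect(g)[0][:,0]
for a in l:
    L=np.hypot(a[2]-a[0],a[3]-a[1])
    if L>90:
        p,q=[back(a[i:i+2],.123,*c) for i in(0,2)]; d=q-p
        print(a.round(0),"yaw",round(np.rad2deg(np.arctan2(d[1],d[0])),1),p.round(3)[:2],q.round(3)[:2])
E
```

```text
[429. 306. 599. 397.] yaw -29.0 [0.516 0.076] [0.585 0.038]
[462. 161. 372. 186.] yaw -162.8 [0.52  0.126] [0.494 0.118]
[638. 201. 352. 274.] yaw -162.8 [0.576 0.115] [0.489 0.088]
[356. 191. 255. 219.] yaw -162.8 [0.489 0.117] [0.457 0.107]
[263. 207. 352. 182.] yaw 17.2 [0.46  0.111] [0.488 0.119]
[576. 130. 488. 154.] yaw -162.9 [0.552 0.136] [0.528 0.129]
[251. 226. 358. 197.] yaw 17.2 [0.456 0.104] [0.49  0.115]
[375. 192. 472. 166.] yaw 17.1 [0.495 0.116] [0.523 0.125]
[499. 158. 593. 132.] yaw 17.1 [0.531 0.127] [0.557 0.135]
[ 82. 371. 210. 303.] yaw 31.1 [0.391 0.045] [0.441 0.075]
[269. 179. 628.  75.] yaw 17.2 [0.462 0.12 ] [0.563 0.151]
[ 31. 287. 187. 188.] yaw 32.3 [0.38  0.081] [0.437 0.117]
[638. 138. 413. 199.] yaw -162.8 [0.571 0.134] [0.507 0.114]
```

>>> arm_command(delta_pos=[[0, 0, 0.6], [0, 0, 1], [-0.5, 0, 1], [-0.8, 0.2, 1], [-0.8, 0.2, 1], [-0.8, 0.4, 1], [-0.8, 0.4, 1], [0, 0.3, 0.5], [0, 0, 0]], rotation=[[0, 0, 0], [0, 0, 0], [0, 0, 0], [0, 0, 0], [0, 0, 0], [0, 0, 0], [0, 0, 0], [0, 0, 0], [0, 0, 0]], gripper=-1)

```text
clock: 6.35
position: [0.5286, -0.1484, 0.2076]
tool_rot: [-1.454, 1.563, -3.008]
force: [-0.6, 0.5, -1.1]
grip_width: 0.0851
```

```bash
python3 - <<'E'
from h import *
f,c=snap("wrist","w3"); import pickle; pickle.dump(c,open("w3.pkl","wb"));s=monitor.observe(); print(s["position"],s["force"])
E
```

```text
[ 0.52817571 -0.14761874  0.2074858 ] [-0.56024522 -0.24003723 -0.31797427]
```

View pics/w3.png

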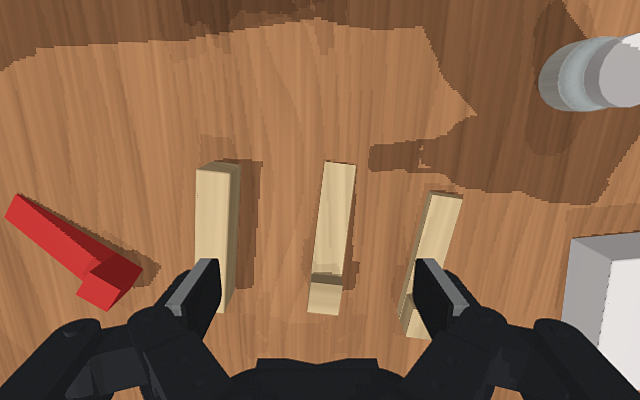

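```bash
python3 - <<'E'
from h import *
import pickle
c=pickle.load(open("w3.pkl","rb"))
t=back((340.5,161.5),.003,*c); hr=back((324,314.5),.045,*c); hf=back((328.5,286),.045,*c)
d=t-hr; print("tip",t.round(4),"heel rear",hr.round(4),"hf",hf.round(4),"len",np.hypot(*d[:2]).round(4),"yaw",np.rad2deg(np.arctan2(d[1],d[0])).round(1))
u=d[:2]/np.hypot(*d[:2]); mid=(t+hr)[:2]/2; heel=mid-.0575*u; print("mid",mid.round(4),"heel",heel.round(4))
goto([*heel,.13],np.arctan2(d[1],d[0])-np.pi/2)
p,M,s=tool();print(M.round(3))
E
```

```text
tip [ 0.5511 -0.132   0.003 ] heel rear [ 0.5373 -0.2847  0.045 ] hf [ 0.541  -0.2511  0.045 ] len 0.1533 yaw 84.8
mid [ 0.5442 -0.2083] heel [ 0.539  -0.2656]
delta units [2.58 0.32 3.94]
turn units [1.02 0.01 0.08]
[[-0.008  1.     0.017]
 [-0.001  0.017 -1.   ]
 [-1.    -0.008  0.001]]
```

>>> arm_command(delta_pos=[[0.2, 0.1, 1], [0.2, 0.1, 1], [0.3, 0.1, 1], [0.8, 0, 0.9], [1, 0, 0], [0.5, 0, 0], [0, 0, 0]], rotation=[[1, 0, 0], [0, 0, 0], [0, 0, 0], [0, 0, 0], [0, 0, 0], [0, 0, 0], [0, 0, 0]], gripper=-0.4)

```text
clock: 7.1
position: [0.5283, -0.26, 0.1118]
tool_rot: [-1.842, 1.559, 2.785]
force: [-0.5, 0.1, 0.2]
grip_width: 0.0599
```

```bash
python3 - <<'E'
from h import *
goto([.539,-.2656,.025],np.deg2rad(-5.2)); print(monitor.observe()["position"])
E
```

```text
delta units [2.89 0.41 0.17]
turn units [ 0.06 -0.03  0.11]
[ 0.52829045 -0.25999162  0.11179319]
```

>>> arm_command(delta_pos=[[0, 0.4, 0.2], [0.8, 0, 0], [0.8, 0, 0], [0.6, 0, 0], [0.4, 0, 0], [0.25, 0, 0], [0, 0, 0]], rotation=[[0, 0, 0.1], [0, 0, 0], [0, 0, 0], [0, 0, 0], [0, 0, 0], [0, 0, 0], [0, 0, 0]])

```text
clock: 7.8
position: [0.5477, -0.2648, 0.0286]
tool_rot: [1.88, 1.561, 0.23]
force: [0.3, 0.4, 0.3]
grip_width: 0.0599
```

```bash
python3 - <<'E'
from h import *
goto([.539,-.2656,.025],np.deg2rad(-5.2)); s=monitor.observe();print(s["position"],s["force"])
E
```

```text
delta units [ 0.12 -0.29  0.05]
turn units [ 0.11 -0.03 -0.09]
[ 0.5477192  -0.26484795  0.02860145] [0.29859356 0.37717429 0.32288608]
```

>>> arm_command(delta_pos=[[0.1, -0.28, 0.05], [0, 0, 0]], rotation=[[0.1, 0, 0], [0, 0, 0]])

```text
clock: 8.0
position: [0.5393, -0.266, 0.0266]
tool_rot: [1.801, 1.56, 0.139]
force: [0.9, 0.4, 0.4]
grip_width: 0.0602
```

>>> arm_command(delta_pos=[[0, 0, 0], [0, 0, 0], [0, 0, 0], [0, 0, 0], [0, 0, 0], [0, 0, 0]], rotation=[[0, 0, 0], [0, 0, 0], [0, 0, 0], [0, 0, 0], [0, 0, 0], [0, 0, 0]], gripper=1, grip_force=60)

```text
clock: 8.6
position: [0.54, -0.2663, 0.0284]
tool_rot: [1.73, 1.558, 0.068]
force: [-0.3, -0.2, -0.0]
grip_width: 0.0312
```

```bash
python3 - <<'E'
from h import *
p,M,s=tool();print(p,s["force"],M.round(3))
E
```

```text
[ 0.53995988 -0.26634215  0.02836782] [-0.25878492 -0.151195   -0.0038071 ] [[ 0.013  0.996 -0.091]
 [ 0.001 -0.091 -0.996]
 [-1.     0.013 -0.002]]
```

>>> arm_command(delta_pos=[[-0.7, 0, 0], [-0.3, 0, 0], [0, 0, -1], [0, 0.12, -1], [0, 0.22, -0.98], [0, 0.32, -0.95], [0, 0.39, -0.93], [0, 0.3, -0.7], [0, 0, 0]], rotation=[[0, 0, 0], [0, 0, 0], [-1, 0, 0], [-1, 0, 0], [-1, 0, 0], [-0.7, 0, 0], [0, 0, 0], [0, 0, 0], [0, 0, 0]])

```text
clock: 9.5
position: [0.5564, -0.0878, 0.0588]
tool_rot: [1.287, 1.557, 0.028]
force: [0.0, -0.0, -1.0]
grip_width: 0.0313
```

```bash
python3 - <<'E'
from h import *
p,M,s=tool();print(p,s["force"],M.round(3)); goto([.5618,-.0597,.0284],np.deg2rad(17.2))
E
```

```text
[ 0.55640939 -0.08779108  0.05884325] [ 0.03488526 -0.02137367 -0.96225926] [[ 0.014  0.952  0.307]
 [ 0.     0.307 -0.952]
 [-1.     0.013  0.004]]
delta units [ 1.02  0.44 -0.84]
turn units [ 0.11  0.04 -0.13]
```

>>> arm_command(delta_pos=[[0, 0.44, -0.5], [0, 0, -0.3], [0.5, 0, 0], [0.3, 0, 0], [0.1, 0, 0], [0, 0, 0]], rotation=[[0.1, 0.06, 0], [0, 0, 0], [0, 0, 0], [0, 0, 0], [0, 0, 0], [0, 0, 0]])

```text
clock: 10.1
position: [0.5611, -0.0629, 0.0289]
tool_rot: [1.676, 1.559, 0.404]
force: [0.5, -0.2, -2.0]
grip_width: 0.0314
```

```bash
python3 - <<'E'
from h import *
p,M,s=tool();print(p,s["force"],M.round(4)); goto([.5618,-.0597,.0284],np.deg2rad(17.2))
f,c=snap("wrist","w4"); snap("side","s4")
import pickle; pickle.dump(c,open("w4.pkl","wb"))
E
```

```text
[ 0.56110871 -0.06293092  0.02891137] [ 0.45722907 -0.18474291 -2.02025021] [[ 0.0109  0.9555  0.2949]
 [ 0.0046  0.2949 -0.9555]
 [-0.9999  0.0118 -0.0012]]
delta units [ 0.02  0.05 -0.1 ]
turn units [-0.01 -0.01 -0.11]
```

View pics/w4.png

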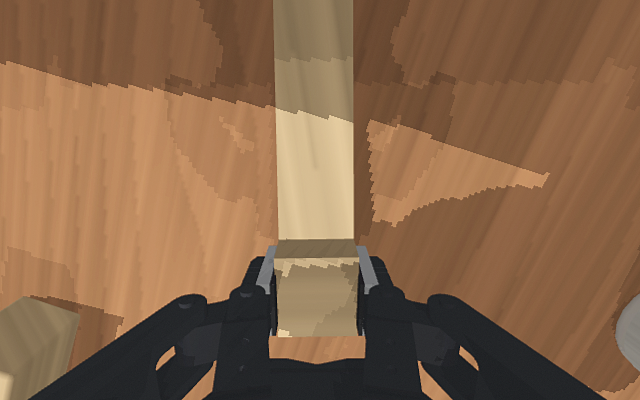

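>>> arm_command(delta_pos=[[0.02, 0.05, -0.5], [0, 0, -0.5], [0, 0, -0.5], [0, 0, -0.4], [0, 0, -0.2], [0, 0, 0]], rotation=[[0, 0, 0], [0, 0, 0], [0, 0, 0], [0, 0, 0], [0, 0, 0], [0, 0, 0]])

```text
clock: 10.8
position: [0.543, 0.004, 0.0299]
tool_rot: [1.648, 1.557, 0.378]
force: [1.0, -0.7, -4.1]
grip_width: 0.0313
```

```bash
cat > g.py <<'E'
from h import *
p,M,s=tool(); ux=np.array([-.296,.955,0]); uy=np.array([-.955,-.296,0]); d=p-np.array([.5107,.105,0])
print("clock",s["clock"],"TCP guard x",(d@ux).round(4),"y-170",(d@uy).round(4),"z",p[2].round(4),"F ux",round(np.dot(s["force"],ux),2),"uy",round(np.dot(s["force"],uy),2),"z",round(s["force"][2],2),"yaw",np.rad2deg(np.arctan2(M[1,1],M[0,1])).round(2),M[2].round(4))
E
python3 g.py
```

```text
clock 10.8 TCP guard x -0.106 y-170 -0.0009 z 0.0299 F ux -0.93 uy -0.78 z -4.11 yaw 17.24 [-0.9999  0.014  -0.0011]
```

>>> arm_command(delta_pos=[[0.05, 0, 0], [0, 0, 0]], rotation=[[0, 0, 0], [0, 0, 0]])

```text
clock: 11.0
position: [0.5431, 0.0037, 0.0284]
tool_rot: [1.615, 1.557, 0.345]
force: [-0.0, -0.2, -1.2]
grip_width: 0.031
```

```bash
python3 g.py
```

```text
clock 11.0 TCP guard x -0.1063 y-170 -0.001 z 0.0284 F ux -0.2 uy 0.08 z -1.24 yaw 17.25 [-9.999e-01  1.410e-02 -6.000e-04]
```

>>> arm_command(delta_pos=[[0.01, 0, -0.08], [0.01, 0, -0.08], [0, 0, 0]], rotation=[[0, 0, 0], [0, 0, 0], [0, 0, 0]])

```text
clock: 11.3
position: [0.5422, 0.0071, 0.028]
tool_rot: [1.565, 1.556, 0.293]
force: [0.1, 0.2, 0.1]
grip_width: 0.0313
```

```bash
python3 g.py
```

```text
clock 11.3 TCP guard x -0.1028 y-170 -0.0011 z 0.028 F ux 0.18 uy -0.11 z 0.09 yaw 17.12 [-9.999e-01  1.480e-02  1.000e-04]
```

>>> arm_command(delta_pos=[[0, 0, -0.08], [0, 0, 0]], rotation=[[0, 0, -0.02], [0, 0, 0]])

```text
clock: 11.5
position: [0.5414, 0.0095, 0.0281]
tool_rot: [1.575, 1.558, 0.303]
force: [0.1, 1.8, -1.6]
grip_width: 0.0312
```

>>> arm_command(delta_pos=[[0, 0, -0.08], [0, 0, 0]], rotation=[[0, 0, 0], [0, 0, 0]])

```text
clock: 11.7
position: [0.5408, 0.0117, 0.0281]
tool_rot: [1.545, 1.558, 0.272]
force: [0.6, 0.6, 0.4]
grip_width: 0.0311
```

```bash
python3 g.py
```

```text
clock 11.7 TCP guard x -0.098 y-170 -0.0011 z 0.0281 F ux 0.4 uy -0.73 z 0.39 yaw 17.08 [-9.999e-01  1.270e-02  3.000e-04]
```

>>> arm_command(delta_pos=[[0, 0, -0.08], [0, 0, 0]], rotation=[[0, 0, 0], [0, 0, 0]])

```text
clock: 11.9
position: [0.5401, 0.0135, 0.0281]
tool_rot: [1.485, 1.558, 0.212]
force: [0.5, 2.2, -1.3]
grip_width: 0.0312
```

>>> arm_command(delta_pos=[[0, 0, -0.06], [0, 0, 0]], rotation=[[0, 0, 0], [0, 0, 0]])

```text
clock: 12.1
position: [0.5398, 0.0145, 0.0282]
tool_rot: [1.408, 1.557, 0.134]
force: [1.6, -0.1, -1.3]
grip_width: 0.0311
```

```bash
python3 g.py
```

```text
clock 12.1 TCP guard x -0.095 y-170 -0.001 z 0.0282 F ux -0.52 uy -1.48 z -1.27 yaw 17.0 [-0.9999  0.0132  0.0022]
```

>>> arm_command(delta_pos=[[0, 0, -0.06], [0, 0, 0]], rotation=[[0.03, 0.03, 0], [0, 0, 0]])

```text
clock: 12.3
position: [0.5393, 0.0154, 0.0282]
tool_rot: [1.575, 1.558, 0.297]
force: [0.0, -0.2, -2.5]
grip_width: 0.0311
```

>>> arm_command(delta_pos=[[0, 0, -0.06], [0, 0, 0]], rotation=[[0, 0, 0], [0, 0, 0]])

```text
clock: 12.5
position: [0.5391, 0.0161, 0.0282]
tool_rot: [1.475, 1.557, 0.195]
force: [0.6, -1.1, -1.7]
grip_width: 0.0315
```

```bash
python3 g.py
```

```text
clock 12.5 TCP guard x -0.0933 y-170 -0.0008 z 0.0282 F ux -1.24 uy -0.24 z -1.69 yaw 16.71 [-0.9999  0.0136  0.0013]
```

>>> arm_command(delta_pos=[[0, 0, -0.08], [0, 0, -0.03]], rotation=[[-0.08, 0.02, 0], [0, 0, 0]])

```text
clock: 12.7
position: [0.5391, 0.0175, 0.0285]
tool_rot: [1.456, 1.555, 0.184]
force: [1.4, -6.1, -3.0]
grip_width: 0.0311
```

```bash
python3 g.py
```

```text
clock 12.7 TCP guard x -0.092 y-170 -0.0013 z 0.0285 F ux -6.21 uy 0.44 z -3.01 yaw 17.11 [-0.9999  0.0152  0.0018]
```

>>> arm_command(delta_pos=[[0, 0, -0.1], [0, 0, -0.05]], rotation=[[0, 0, 0], [0, 0, 0]])

```text
clock: 12.9
position: [0.5386, 0.0191, 0.0287]
tool_rot: [1.263, 1.554, -0.011]
force: [2.7, -10.4, -1.3]
grip_width: 0.031
```

```bash
python3 g.py
```

```text
clock 12.9 TCP guard x -0.0903 y-170 -0.0012 z 0.0287 F ux -10.73 uy 0.52 z -1.26 yaw 16.99 [-0.9999  0.0164  0.0052]
```

>>> arm_command(delta_pos=[[0.01, 0, -0.09], [0, 0, -0.05]], rotation=[[-0.03, 0.05, 0], [0, 0, 0]])

```text
clock: 13.1
position: [0.5384, 0.02, 0.0287]
tool_rot: [1.356, 1.553, 0.083]
force: [3.7, -11.6, -1.8]
grip_width: 0.0312
```

```bash
python3 g.py
```

```text
clock 13.1 TCP guard x -0.0894 y-170 -0.0013 z 0.0287 F ux -12.2 uy -0.13 z -1.76 yaw 17.04 [-0.9998  0.0178  0.0039]
```

>>> arm_command(delta_pos=[[0.01, 0, -0.1], [0, 0, -0.07]], rotation=[[-0.02, 0.03, -0.03], [0, 0, 0]])

```text
clock: 13.3
position: [0.538, 0.0212, 0.0287]
tool_rot: [1.255, 1.554, -0.019]
force: [3.4, -14.0, -1.0]
grip_width: 0.0314
```

```bash
python3 g.py
```

```text
clock 13.3 TCP guard x -0.0881 y-170 -0.0013 z 0.0287 F ux -14.37 uy 0.86 z -0.97 yaw 16.99 [-0.9999  0.0162  0.0053]
```

>>> arm_command(delta_pos=[[0, 0, -0.08], [0, 0, -0.06]], rotation=[[0, 0.02, 0], [0, 0, 0]])

```text
clock: 13.5
position: [0.5377, 0.0215, 0.0289]
tool_rot: [1.153, 1.552, -0.125]
force: [3.7, -13.6, -1.4]
grip_width: 0.0313
```

```bash
python3 g.py
```

```text
clock 13.5 TCP guard x -0.0877 y-170 -0.0011 z 0.0289 F ux -14.05 uy 0.5 z -1.42 yaw 16.82 [-0.9998  0.0173  0.0077]
```

>>> arm_command(delta_pos=[[0, 0, 0], [0, 0, 0]], rotation=[[0, 0, 0], [0, 0, 0]])

```text
clock: 13.7
position: [0.5376, 0.0211, 0.0287]
tool_rot: [1.129, 1.552, -0.149]
force: [1.5, -2.5, -3.2]
grip_width: 0.0313
```

>>> arm_command(delta_pos=[[0, 0, 0], [0, 0, 0], [0, 0, 0], [0, 0, 0]], rotation=[[0, 0, 0], [0, 0, 0], [0, 0, 0], [0, 0, 0]], gripper=-0.4)

```text
clock: 14.1
position: [0.5373, 0.0228, 0.0288]
tool_rot: [1.216, 1.553, -0.06]
force: [-0.2, -1.0, -0.9]
grip_width: 0.0601
```

>>> arm_command(delta_pos=[[-0.4, 0, 0], [-0.8, 0, 0], [-1, 0, 0], [-1, 0, 0], [-1, 0, 0.5], [-1, 0, 1], [-0.5, 0, 1], [0, 0, 1], [0, 0, 0]], rotation=[[0, 0, 0], [0, 0, 0], [0, 0, 0], [0, 0, 0], [0, 0, 0], [0, 0, 0], [0, 0, 0], [0, 0, 0], [0, 0, 0]])

```text
clock: 15.0
position: [0.5647, -0.0802, 0.2149]
tool_rot: [1.257, 1.55, -0.017]
force: [-0.4, -0.5, -1.2]
grip_width: 0.0597
```

```bash
python3 - <<'E'
from h import *
f,c=snap("wrist","w5"); s,_=snap("side","s5"); import pickle; pickle.dump(c,open("w5.pkl","wb"))
s=s[90:270,220:440,::-1]
cv2.imwrite("pics/s5c.png",cv2.resize(s,(733,600),interpolation=cv2.INTER_CUBIC))
print(monitor.observe()["position"])
E
```

```text
[ 0.56410741 -0.0767196   0.21403286]
```

View pics/w5.png

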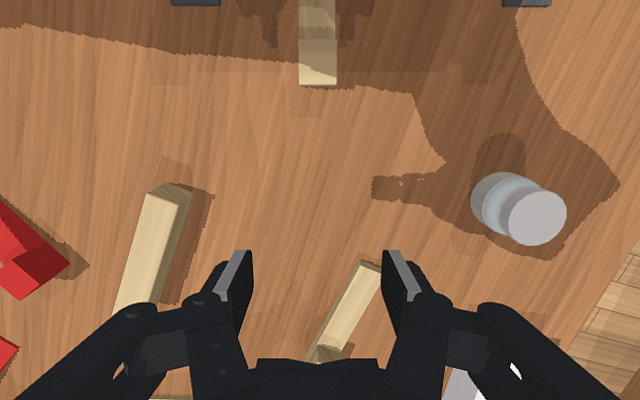

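View pics/s5c.png

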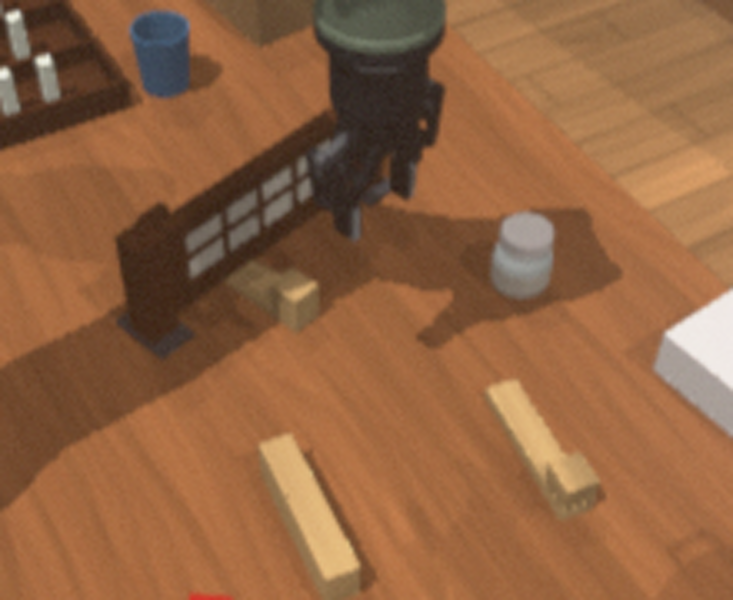

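The leaf is in line with the posts, the wedge is square under its outer half, and the neighbouring objects are in place. One last numeric check before handing in: the wedge's position after release.

```bash
python3 - <<'E'
from h import *
import pickle
c=pickle.load(open("w5.pkl","rb")); ux=np.array([-.296,.955,0])
q=[back(p,0.0,*c) for p in((299,86),(337,84))]
d=q[1]-q[0]; print("rear foot guard x",[(((a-np.array([.5107,.105,0]))@ux).round(4)) for a in q],"width",np.linalg.norm(d).round(4),"yaw",np.rad2deg(np.arctan2(d[1],d[0])).round(1))
bot.job_done()
E
```

```text
rear foot guard x [np.float64(-0.1046), np.float64(-0.1028)] width 0.0376 yaw 20.0
the job is handed in; nothing more can be done
```

The job is handed in: the leaf is shut and the wedge is jammed under its outer half. It took about 15 s of the 69 s allowed.

- **Leaf:** I pushed it shut with closed fingers until the stop strip pushed back at about 8 N.
- **Wedge:** I picked the tapered wedge by its heel, not the stepped block, plain offcut or red ones. I held it square to the leaf at the guard's y ≈ 169 mm and slid it along the bench in small steps. Resistance rose from nothing to 14.4 N on the second-to-last push and read 14.1 N on the last, so I stopped there.
- **Release:** I opened the gripper and lifted clear.

**Last checks:**
- **Leaf and bystanders:** In the last pictures the leaf lines up with the posts. The offcut, step, jar and cup look unmoved. The ruler and chisel were outside those pictures.
- **Wedge position:** Its rear foot measured at guard x ≈ -104 mm, against about -105 mm at release, so it did not slip back.
- **Disagreement:** The hand-picked rear-edge pixels gave a wedge yaw of 20° and a width of 38 mm. The gripper yaw was 17° and the true width is 32 mm. I put this down to picking error on a short edge and did not measure it again.
- **Gripper tilt:** The gripper had tilted about 0.5° nose-down under load by the time I let go.

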